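# Load the glass-casting mould and slide it into the kiln hearth

### The job

Load the terracotta mould on the kiln carriage with the glass bars from the bench so that every one of its four wells holds exactly one full-length bar lying flat (one well is already loaded; the short offcut is waste). Set the glass down gently, do not drop it; then, with all four wells loaded, push the carriage fully home against the back of the hearth. Leave the offcut and the other things on the bench where they are.

Things in the scene. Friction and masses are not known exactly. Their poses are not given: they have to be found in the camera images.
- bar0: a cast clear-green glass bar, a rectangular block 80 mm long (its x), 36 mm wide (its y), 34 mm high (its z), edges rounded 5 mm, about 0.25 kg; origin at the centre of its underside. Starts lying flat on the table to the robot's right
- bar1: a second glass bar, the same as bar0; starts on the table
- bar2: a third glass bar, the same as bar0; starts on the table
- bar3: a fourth glass bar, the same as bar0; it starts already lying in one of the four wells, a different one each time
- bar0_center (a point): the middle of bar0, 17 mm above its underside
- bar1_center (a point): the middle of bar1, 17 mm above its underside
- bar2_center (a point): the middle of bar2, 17 mm above its underside
- bar3_center (a point): the middle of bar3, 17 mm above its underside
- offcut: a waste offcut of the same glass among the bars, only 42 mm long (36 mm wide, 34 mm high), origin under its centre. Not wanted in the mould
- hearth: fixed hearth of a bench kiln, hood off: steel base plate 264 x 300 mm, 12 mm high; on its far half (x -29 to 120 mm) white firebrick walls: back 72 mm high, inner face at x 120 mm; sides 60 mm high, inner faces at y +-120 mm; on its near half low steel side guides 26 mm high. Origin at table level, mid width; x points to the back wall, away from the robot, turned up to 0.15 rad
- carriage (a joint): slide of the carriage along the hearth's x: 0 = pulled out (start), 0.090 m = fully home at its stop; about 3 N friction, stays where left, 5 to 15 N moves it. Carriage: terracotta tray 148 (x) by 228 (y) mm, underside 14, rim 38 mm above the table, with 2 x 2 wells 48 (x) by 92 (y) mm, 14 mm deep, centres 80 (x) and 112 (y) mm apart. A bar fits along y, 6 mm free all round, 20 mm proud
- carriage_front (a point): middle of the carriage's plain upright front face (the near face, 228 mm wide, from 14 to 38 mm above the table), this point 26 mm above the table; push here, towards the hearth's +x, just above the 12 mm base plate
- well0 (a point): well in the near right corner of the carriage, seen from the front: point at the centre of its pale floor, 24 mm above the table. Axes as the carriage: x towards the back wall, y along the well's length, z up
- well1 (a point): well in the near left corner of the carriage, seen from the front: point at the centre of its pale floor, 24 mm above the table. Axes as the carriage: x towards the back wall, y along the well's length, z up
- well2 (a point): well in the far right corner of the carriage, seen from the front: point at the centre of its pale floor, 24 mm above the table. Axes as the carriage: x towards the back wall, y along the well's length, z up
- well3 (a point): well in the far left corner of the carriage, seen from the front: point at the centre of its pale floor, 24 mm above the table. Axes as the carriage: x towards the back wall, y along the well's length, z up
- screwdriver: bystander: a screwdriver 190 mm long lying between the bars and the hearth
- hammer: bystander: a hammer 260 mm long lying beyond the bars
- brush: bystander: a brush 190 mm long to the right of the bars
- jar: bystander: a closed jar, 68 mm across and 85 mm high, far right
- wedge: bystander: a wooden block 70 x 40 x 22 mm, left of the hearth

How it is judged:
By the outcome, as a careful person would: the job done as asked, in the order asked, and still so for the second after the job is handed in, with the robot touching nothing.
It also fails if it takes over 72 s, if anything falls off the work surface, if the arm or the gripper's body presses on something with over 40 N, if the wrist force passes 120 N, or if a joint passes its speed limit or range.

### The arm

A 6-joint arm with a two-finger parallel gripper is mounted at the origin on the work surface. World frame = base frame: x ahead of the robot, y to its left, z up, the work surface at z = 0. Lengths are in mm, angles in rad, forces in N, time in s.
With the tool pointing down it reaches from about 275 to 775 mm from the base axis. Payload 14.6 kg.
Tool frame: the origin (TCP) lies on the centre line of the jaws, within the pads' length; the fingertips stand 19 mm ahead of it and the grasp point (between the pads) is the TCP; z points along the fingers, y is the line along which they close (so a half turn about z gives the same grasp; the last joint's range is limited). The gripper opens to 85 mm and grips with 20 to 120 N. Pads are 22 mm wide; open, the fingers measure 114 mm over their backs; the gripper's body (76 mm by 85 mm) begins 54 mm behind the grasp point. The pads swing forward as they close: fully open they stand 13 mm farther back than shut.
Start: joints at [1.007, 0.263, -0.048, 1.259, 0, 1.415], TCP at [208.697, 481.741, 250.278] pointing down, gripper open.
Joint ranges: [-2.65, 2.65], [-0.89, 1.7], [-1.18, 1.37], [-2.13, 2.11], [-1.35, 1.29], [-3.14, 3.14]. Speed limits (rad/s): [1.89, 1.89, 2.57, 2.79, 3.14, 3.14].

### API

Orientations are given as [roll, pitch, yaw] about the fixed x, y, z axes, in that order (R = Rz(yaw) Ry(pitch) Rx(roll)).
In Python, from plant import bot gives the robot as it stands.
- The arm moves only by the tool nudge_tcp, called after "Call:" as name(argument=value, ...) on one line, values as JSON. Schema: {"type":"object","properties":{"deltas":{"type":"string"},"force":{"type":"number"},"only":{"type":"string"},"quiet":{"type":"boolean"},"lines":{"type":"string"}},"required":["deltas"],"additionalProperties":false}. deltas is a string of 1 to 12 rows, parted by semicolons, with the numbers parted by commas; each row has 5 numbers: the finger opening in mm, then dx, dy, dz in units of 5 mm, then a turn about the tool's z in units of 0.2 rad; each row shifts and turns the commanded pose from where the row before left it, along the tool's axes as they then stand; what a row does not reach is not made up. A row lasts 1/12 s, in which the tool goes at most 41.7 mm and 0.125 rad, less where a joint would pass 70% of its speed; a pose out of reach is approached as far as the arm can. The fingers move at their own pace and stop on an object; force is the grip in N (left out, the last holds). Time passes only in rows, so rows that do not move let the fingers close. The tool returns the time, the measured TCP pose, the force, the opening and the grip force at its end. only (a regular expression) keeps the lines of the reply that match it, lines (a string "A,B") keeps lines A to B, and quiet returns only ok. Input that does not fit is refused with a message, and nothing moves.
- bot.read_state(): the state, without advancing time (a new reading comes with each control period).
- bot.capture(name): name is "scene" or "top"; returns a dict with "frame" (480x640x3 uint8, blue, green, red), "intrinsics" (3x3 intrinsics, pixels), "distortion" ([k1, k2, p1, p2, k3] as OpenCV has them; the pictures are not rectified), "world_from_camera" (4x4, takes a point from camera to world coordinates). Camera axes: x right, y down, z forward; pixel columns grow to the right and rows downward; lengths in mm; the calibration is good to about 2 mm. A picture is of the moment at which its call begins. There is no depth.
- bot.finish_job(): hands the job in; it is judged then, once.
The state is a dict: "time_s": time; "q": joint angles; "qvel": joint speeds; "joint_efforts": joint torques, N m; "eef_pos": TCP position; "tool_rot": TCP orientation; "force": force on the tool from outside, world axes, zero at the start; "wrist_torque": the same for the moment, N m; "width": finger opening in mm; "grasp_force": force on a finger pad.
Only numpy, scipy, OpenCV 4.12 (cv2) and the standard library are available. Lean on these libraries where they do the work, as an engineer would, in place of code of your own. Each camera call takes 0.05 s, during which the arm holds its last target. There are 200 camera calls.

## Working session

There is one attempt and no reset: what is moved stays moved. The work goes in short steps, Python scripts to look and compute and a tool call to move; the robot and the scene stay as the last step left them, time stands still between calls to the robot, and variables do not carry over. Pictures are saved under pics/ and viewed, at most 10 in all, crops included, and the job is handed in when it is done.

```bash
ls; mkdir -p pics; python3 - <<'E'
from plant import bot
import cv2,numpy as np
for n in("scene","top"):
    c=bot.capture(n); cv2.imwrite(f"pics/{n}0.png",c["frame"]); print(n,c["intrinsics"].tolist(),c["distortion"],np.round(c["world_from_camera"],3).tolist())
    np.savez(f"{n}0.npz",**{k:np.array(v) for k,v in c.items()})
s=bot.read_state();print(s)
E
```

```text
pics
plant.py
scene [[601.7862976461561, 0.0, 316.75432241960027], [0.0, 601.7862976461561, 237.60299134813135], [0.0, 0.0, 1.0]] [-0.0362656  0.         0.         0.         0.       ] [[0.849, 0.419, -0.323, 1087.227], [0.529, -0.661, 0.533, -788.244], [0.01, -0.623, -0.782, 1242.673], [0.0, 0.0, 0.0, 1.0]]
top [[511.49303117251293, 0.0, 317.8999346179564], [0.0, 511.49303117251293, 244.3767858609424], [0.0, 0.0, 1.0]] [-0.06560932  0.          0.          0.          0.        ] [[0.085, -0.976, 0.202, 330.315], [-0.996, -0.084, 0.012, 34.294], [0.005, -0.202, -0.979, 1426.313], [0.0, 0.0, 0.0, 1.0]]
{'time_s': 0.1, 'q': array([ 1.00667097e+00,  2.63504158e-01, -4.88799351e-02,  1.25942839e+00,
       -5.11724727e-05,  1.41548025e+00]), 'qvel': array([-0.0010206 , -0.00019598,  0.00206715,  0.00060454,  0.00019531,
       -0.00094474]), 'joint_efforts': array([ 2.85124734e-03, -6.38577962e+01,  3.85061610e+01,  1.01760277e-02,
       -1.11331940e-04,  3.57824533e-06]), 'eef_pos': array([208.58971502, 481.51785772, 249.85574698]), 'tool_rot': array([-3.14058082e+00, -1.06634543e-04,  2.73278335e+00]), 'force': array([-0.89355739,  0.229656  ,  0.06629761]), 'wrist_torque': array([ 0.02983108, -0.01930769, -0.01726995]), 'grasp_force': 0.0, 'width': 85.39954964648349}
```

View pics/top0.png

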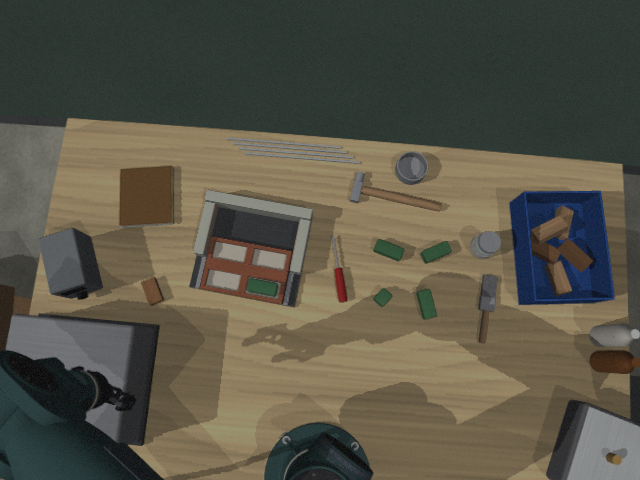

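View pics/scene0.png

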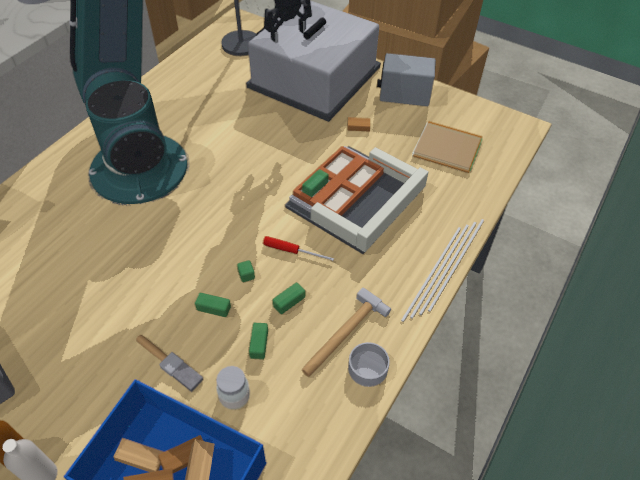

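The top view shows three full bars at about (388,249), (436,252) and (427,304), with the offcut at (383,297). The loaded well is near right (263,287). The empty wells are at about (224,280), (234,252) and (273,260). Next I'll enlarge the carriage and fit the bars from their green masks in both views.

```bash
cat > h.py <<'E'
import numpy as np,cv2
from scipy.optimize import minimize,least_squares
def cam(n,i=0):
    return dict(np.load(f"{n}{i}.npz"))
def proj(c,P):
    T=np.linalg.inv(c["world_from_camera"]); 
    return cv2.projectPoints(np.asarray(P,float).reshape(-1,1,3),cv2.Rodrigues(T[:3,:3])[0],T[:3,3],c["intrinsics"],c["distortion"])[0].reshape(-1,2)
def ray(c,uv):
    p=cv2.undistortPoints(np.array(uv,float).reshape(-1,1,2),c["intrinsics"],c["distortion"]).reshape(-1,2)
    W=c["world_from_camera"]; d=np.c_[p,np.ones(len(p))]@W[:3,:3].T
    return W[:3,3],d
def onz(c,uv,z):
    o,d=ray(c,uv); return o+d*((z-o[2])/d[:,2:])
def gmask(c):
    h=cv2.cvtColor(c["frame"],cv2.COLOR_BGR2HSV); 
    m=((h[...,0]>55)&(h[...,0]<80)&(h[...,1]>90)&(h[...,2]>20)).astype(np.uint8)
    return m
def box(x,y,yaw,z0,L=80,W=36,H=34,r=5):
    # rounded box: inner box corners + sphere directions
    v=[]
    u=np.array([[a,b,e] for a in(-1,-.7,0,.7,1) for b in(-1,-.7,0,.7,1) for e in(-1,-.7,0,.7,1) if (a,b,e)!=(0,0,0)]);u/=np.linalg.norm(u,axis=1)[:,None]
    for s in np.ndindex(2,2,2):
        q=(np.array(s)*2-1)*(np.array([L,W,H])/2-r)
        v.append(q+u[(u*(np.array(s)*2-1)>=0).all(1)]*r)
    v=np.vstack(v);v[:,2]+=H/2+z0;co,si=np.cos(yaw),np.sin(yaw)
    return np.c_[v[:,0]*co-v[:,1]*si+x,v[:,0]*si+v[:,1]*co+y,v[:,2]]
def sil(c,P,bb,S=8):
    h=cv2.convexHull(((proj(c,P)+.5-bb[:2])*S-.5).astype(np.float32)).reshape(-1,2)
    m=np.zeros(((bb[3]-bb[1])*S,(bb[2]-bb[0])*S),np.uint8);cv2.fillPoly(m,[np.round(h*16).astype(np.int32)],1,shift=4)
    return cv2.resize(m.astype(np.float32),None,fx=1/S,fy=1/S,interpolation=cv2.INTER_AREA)
def fit(cs,p0,L=80,masks=None,fixz=None):
    bbs=[]
    for c in cs:
        p=proj(c,box(*p0,L=L));a=np.floor(p.min(0)-8);b=np.ceil(p.max(0)+8);bbs.append(np.r_[a,b].astype(int))
    ms=masks or [gmask(c) for c in cs]
    def f(p):
        q=list(p)
        if fixz is not None:q=[*p[:3],fixz]
        return sum(np.abs(sil(c,box(*q,L=L),b)-m[b[1]:b[3],b[0]:b[2]]).sum() for c,m,b in zip(cs,ms,bbs))
    best=None
    for d in (-.15,0,.15):
        x0=np.array(p0)+[0,0,d,0]
        r=minimize(f,x0,method="Nelder-Mead",options=dict(initial_simplex=np.vstack([x0]+[x0+e for e in np.diag([6,6,.2,6])]),xatol=.02,fatol=.05,maxiter=600))
        if best is None or r.fun<best.fun:best=r
    return best.x,best.fun
E
python3 - <<'E'
from h import *
t,s=cam("top"),cam("scene")
for c,n in((t,"t"),(s,"s")):
    m=gmask(c);k,l,st,ce=cv2.connectedComponentsWithStats(m)
    print(n,[(st[i,4],ce[i].round(1).tolist()) for i in range(1,k) if st[i,4]>40])
for uv,yg in(((388,249),0),((436,252),0),((427,304),0),((383,297),0)):
    p=onz(t,[uv],17)[0]; L=42 if uv[0]==383 else 80
    b=min((fit([t,s],[p[0],p[1],y,0],L) for y in (-1.8,-1.2,-.6,0)),key=lambda r:r[1])
    print(uv,p.round(1),b[0].round(3),round(b[1],1))
im=cv2.resize(t["frame"][180:310,180:325],None,fx=4.5,fy=4.5,interpolation=cv2.INTER_CUBIC);cv2.imwrite("pics/tc.png",im)
im=cv2.resize(s["frame"][140:255,280:435],None,fx=5,fy=5,interpolation=cv2.INTER_CUBIC);cv2.imwrite("pics/sc.png",im)
E
```

```text
t [(np.int32(302), [388.9, 249.3]), (np.int32(286), [435.9, 251.3]), (np.int32(307), [262.1, 286.7]), (np.int32(130), [382.6, 296.6]), (np.int32(299), [426.0, 303.4])]
s [(np.int32(6546), [577.0, 22.9]), (np.int32(387), [315.0, 182.8]), (np.int32(254), [245.8, 270.8]), (np.int32(538), [288.6, 297.9]), (np.int32(570), [212.5, 304.4]), (np.int32(532), [258.3, 340.4])]
(388, 249) [ 624.6 -145.6   17. ] [ 6.22499e+02 -1.49044e+02  1.32400e+00 -1.80000e-02] 190.1
(436, 252) [ 627.6 -281.4   17. ] [ 626.905 -279.715   -1.036   -3.519] 185.9
(427, 304) [ 479.3 -262.4   17. ] [ 4.79111e+02 -2.59003e+02  2.72000e-01 -3.10300e+00] 204.2
(383, 297) [ 488.4 -139.7   17. ] [ 487.344 -137.893   -0.789   -0.775] 127.3
```

View pics/tc.png

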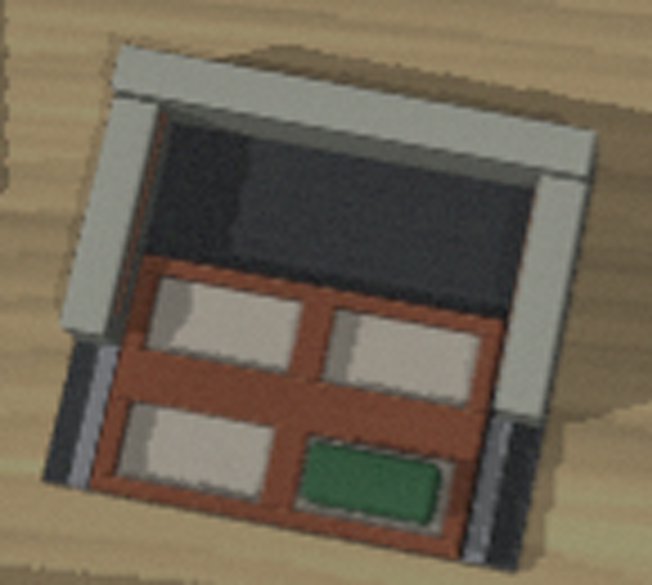

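View pics/sc.png

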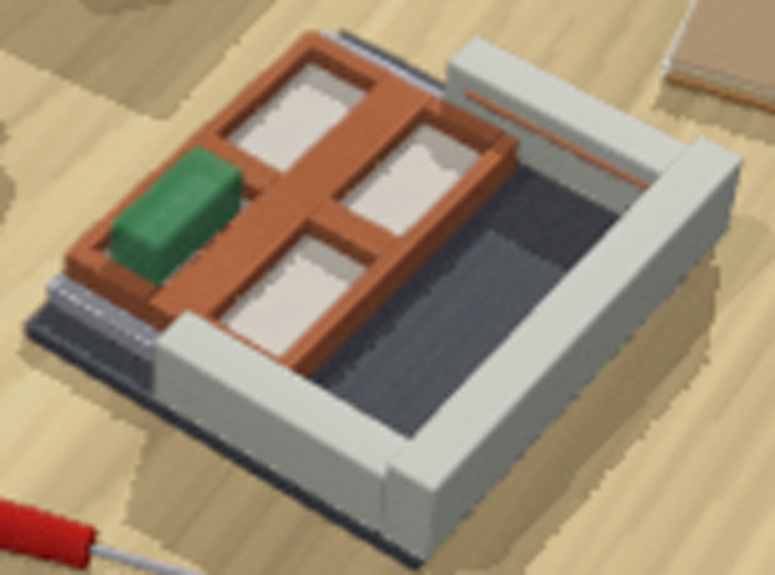

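In the top crop the carriage rim corners are near-left (92,487), near-right (462,557), far-right (503,320) and far-left (145,258). In the scene crop they are near-left (315,32), near-right (68,262) and far-left (517,140). Well0 holds bar3.

```bash
cat >> h.py <<'E'
def gmask(c):
    f=cv2.GaussianBlur(c["frame"],(3,3),.6).astype(float);m=((f[...,1]>f[...,2]*1.15)&(f[...,1]>f[...,0]*1.02)&(f[...,1]-f[...,2]>5)).astype(np.uint8)
    return cv2.morphologyEx(m,cv2.MORPH_OPEN,np.ones((2,2),np.uint8))
E
python3 - <<'E'
from h import *
t,s=cam("top"),cam("scene")
for c,n in((t,"t"),(s,"s")):
    m=gmask(c);k,l,st,ce=cv2.connectedComponentsWithStats(m)
    print(n,[(int(st[i,4]),ce[i].round(1).tolist()) for i in range(1,k) if 100<st[i,4]<1500])
for uv,y in(((388,249),1.3),((436,252),-1.0),((427,304),.3),((383,297),-.79)):
    p=onz(t,[uv],17)[0]; L=42 if uv[0]==383 else 80
    print(uv,*[(a.round(3).tolist(),round(b,1)) for a,b in (fit([t,s],[p[0],p[1],y,0],L),fit([t],[p[0],p[1],y,0],L,fixz=0),fit([s],[p[0],p[1],y,0],L,fixz=0))])
tp=np.array([(92,487),(462,557),(503,320),(145,258),(290,370),(262,500),(472,405)]);tw=np.array([(-74,114),(-74,-114),(74,-114),(74,114),(16,10),(-64,10),(16,-102)])
sp=np.array([(315,32),(68,262),(517,140),(400,238),(280,176)]);sw=np.array([(-74,114),(-74,-114),(74,114),(64,10),(-16,10)])
tp=(tp+.5)/4.5-.5+[180,180];sp=(sp+.5)/5-.5+[280,140]
def pts(p,w):
    c,q=np.cos(p[2]),np.sin(p[2]);return np.c_[w[:,0]*c-w[:,1]*q+p[0],w[:,0]*q+w[:,1]*c+p[1],np.full(len(w),p[3])]
f=lambda p:np.r_[(proj(t,pts(p,tw))-tp).ravel(),(proj(s,pts(p,sw))-sp).ravel()]
r=least_squares(f,[590,150,-.1,38]);print(r.x.round(3));print(r.fun.reshape(-1,2).round(1).tolist())
for nm,g in(("t",lambda p:(proj(t,pts([*p,38],tw))-tp).ravel()),("s",lambda p:(proj(s,pts([*p,38],sw))-sp).ravel())):
    print(nm,least_squares(g,[590,150,-.1]).x.round(3))
p=onz(t,[(262,287)],41)[0];print(*[(a.round(3).tolist(),round(b,1)) for a,b in (fit([t,s],[p[0],p[1],1.45,24]),fit([t],[p[0],p[1],1.45,24],fixz=24))])
np.save("car.npy",r.x)
E
```

```text
t [(374, [389.6, 250.5]), (365, [436.6, 252.7]), (402, [263.1, 287.8]), (189, [383.4, 298.0]), (406, [427.1, 304.8])]
s [(402, [315.9, 183.7]), (269, [246.6, 271.7]), (566, [289.4, 298.8]), (609, [213.5, 305.3]), (562, [259.2, 341.5])]
(388, 249) ([623.23, -147.918, 1.281, -4.179], np.float64(110.0)) ([620.843, -149.769, 1.256, 9.077], np.float64(43.0)) ([625.479, -148.483, 1.3, 8.084], np.float64(50.6))
(436, 252) ([628.606, -281.152, -1.068, -3.55], np.float64(132.9)) ([625.634, -282.648, -1.059, 9.528], np.float64(35.9)) ([630.535, -281.741, -1.072, 2.827], np.float64(49.1))
(427, 304) ([480.319, -261.415, 0.293, -1.391], np.float64(101.3)) ([477.098, -262.645, 0.306, 8.05], np.float64(33.0)) ([482.403, -261.357, 0.288, -5.508], np.float64(36.3))
(383, 297) ([488.55, -139.306, -0.738, -3.137], np.float64(86.8)) ([485.83, -141.01, -0.747, 5.152], np.float64(27.2)) ([491.415, -139.55, -0.739, 3.342], np.float64(31.1))
[ 5.31262e+02  2.42282e+02 -9.10000e-02  3.50910e+01]
[[0.1, 0.1], [-0.4, -0.6], [0.6, -0.6], [-0.1, -1.0], [-0.1, 0.8], [0.1, 0.4], [-0.7, 0.2], [-1.5, 0.0], [-0.8, -0.7], [0.6, 0.4], [0.2, 0.5], [0.7, 0.1]]
t [ 5.30656e+02  2.41624e+02 -9.10000e-02]
s [ 5.32849e+02  2.40267e+02 -8.90000e-02]
([483.961, 192.356, 1.481, 16.134], np.float64(101.0)) ([482.708, 189.884, 1.467, 34.292], np.float64(27.8))
```

```bash
sed -i 's/np.ones((2,2),np.uint8)/np.ones((3,3),np.uint8)/' h.py
python3 - <<'E'
from h import *
t,s=cam("top"),cam("scene")
for uv,y,z in(((388,249),1.3,0),((436,252),-1.0,0),((427,304),.3,0),((383,297),-.79,0),((262,287),1.47,24)):
    p=onz(t,[uv],17+z)[0]; L=42 if uv[0]==383 else 80
    print(uv,*[(a.round(3).tolist(),round(b,1)) for a,b in (fit([t,s],[p[0],p[1],y,z],L),fit([t],[p[0],p[1],y,0],L,fixz=z),fit([s],[p[0],p[1],y,0],L,fixz=z))])
p=np.load("car.npy");c,q=np.cos(p[2]),np.sin(p[2])
for i,(x,y) in enumerate(((-40,-56),(-40,56),(40,-56),(40,56),(-74,0))):print(i,round(x*c-y*q+p[0],1),round(x*q+y*c+p[1],1))
E
```

```text
(388, 249) ([622.442, -147.0, 1.293, 0.327], np.float64(96.8)) ([623.445, -146.831, 1.283, 3.461], np.float64(43.2)) ([621.829, -147.063, 1.317, 5.307], np.float64(49.9))
(436, 252) ([627.765, -280.52, -1.068, 0.236], np.float64(90.5)) ([628.311, -280.019, -1.06, 2.289], np.float64(38.1)) ([626.987, -280.705, -1.056, 10.529], np.float64(48.4))
(427, 304) ([479.32, -260.065, 0.288, -0.395], np.float64(73.1)) ([479.784, -259.475, 0.295, 5.281], np.float64(34.6)) ([478.821, -260.26, 0.288, 2.654], np.float64(35.0))
(383, 297) ([487.481, -137.588, -0.727, -0.886], np.float64(60.8)) ([488.293, -138.083, -0.746, 4.576], np.float64(29.0)) ([487.287, -138.245, -0.738, 4.636], np.float64(30.1))
(262, 287) ([484.771, 192.43, 1.497, 24.01], np.float64(82.8)) ([484.841, 192.931, 1.493, 0.041], np.float64(29.6)) ([484.46, 190.771, 1.508, 1.843], np.float64(49.6))
0 486.3 190.2
1 496.5 301.7
2 566.0 182.9
3 576.2 294.4
4 457.6 249.0
```

Call:
nudge_tcp(deltas="85,0,0,0,0")

```text
time_s: 0.18
eef_pos: [208.6, 481.6, 250.0]
tool_rot: [-3.141, -0.0, 2.733]
force: [-0.0, 0.5, 1.2]
width: 85.6
grasp_force: 0.0
```
Excellent: z≈0 and 24. Good.

Heights come out right: about 0 for the bars on the bench and about 24 for bar3. First I'll go to bare bench and touch it with the fingers at 36 mm, to learn how far the fingertips stand ahead at that opening.

```bash
cat > to.py <<'E'
import sys;import numpy as np
from plant import bot
x,y,z,psi=map(float,sys.argv[1:5]);s=bot.read_state();p=s["eef_pos"];a=s["tool_rot"][2]
if len(sys.argv)>5: a=float(sys.argv[5])
d=np.array([x,y])-p[:2];t=-((psi-s["tool_rot"][2]+np.pi)%(2*np.pi)-np.pi)
dx,dy=d@[np.cos(a),np.sin(a)],d@[np.sin(a),-np.cos(a)]
print("dx %.1f dy %.1f dz %.1f turn %.3f dist %.0f"%(dx,dy,p[2]-z,t,np.hypot(dx,dy)),"pos",p.round(1),"psi",s["tool_rot"][2].round(3),"q6",s["q"][5].round(2),"t",s["time_s"])
E
python3 to.py 400 0 60 1.29
```

```text
dx -367.1 dy -365.9 dz 190.0 turn 1.443 dist 518 pos [208.6 481.6 250. ] psi 2.733 q6 1.42 t 0.1833
```

The manual's scale: shifts go in units of 5 mm and turns go in units of 0.2 rad. Converting my numbers, -24 mm is -4.8.

Call:
nudge_tcp(deltas="36,-4.8,-4.8,0,0;36,-4.8,-4.8,0,0;36,-4.8,-4.8,0,0;36,-4.8,-4.8,0,0;36,-4.8,-4.8,0,0;36,-4.8,-4.8,0,0;36,-4.8,-4.8,0,0;36,-4.8,-4.8,0,0;36,-4.8,-4.8,0,0;36,-4.8,-4.8,0,0;36,-4.8,-4.8,0,0;36,-4.8,-4.8,0,0", force=40)

```text
time_s: 1.18
eef_pos: [358.6, 101.3, 250.4]
tool_rot: [3.141, 0.0, 2.733]
force: [0.7, 0.5, 0.2]
width: 36.1
grasp_force: 0.0
```

Call:
nudge_tcp(deltas="36,-5.2,-5.2,0,0;36,-5.2,-5.2,0,0;36,-5.2,-5.2,0,0;36,0,0,3.4,0.6;36,0,0,3.4,0.6;36,0,0,3.4,0.6;36,0,0,3.4,0.6;36,0,0,3.4,0.6;36,0,0,3.4,0.6;36,0,0,3.4,0.6;36,0,0,3.4,0.6;36,0,0,3.4,0.6")

```text
time_s: 2.18
eef_pos: [398.9, 0.4, 96.5]
tool_rot: [3.142, 0.0, 1.647]
force: [0.2, -0.0, -0.6]
width: 35.7
grasp_force: 0.0
```

Call:
nudge_tcp(deltas="36,0,0,3.4,0.6;36,0,0,3.4,0.6;36,0,0,3.4,0.6;36,0,0,0,0")

```text
time_s: 2.52
eef_pos: [397.6, 0.7, 44.2]
tool_rot: [-3.138, 0.0, 1.287]
force: [-0.6, 0.1, -0.3]
width: 35.8
grasp_force: 0.0
```

```bash
python3 to.py 400 0 22 1.29
```

```text
dx 0.0 dy 2.5 dz 22.2 turn -0.003 dist 2 pos [397.6   0.7  44.2] psi 1.287 q6 1.65 t 2.5167
```

Call:
nudge_tcp(deltas="36,0,0,1.6,0;36,0,0,1.6,0;36,0,0,0.6,0;36,0,0,0.4,0;36,0,0,0,0")

```text
time_s: 2.93
eef_pos: [399.1, 0.4, 25.6]
tool_rot: [3.142, -0.0, 1.295]
force: [-0.0, 0.2, -0.3]
width: 35.7
grasp_force: 0.0
```

Call:
nudge_tcp(deltas="36,0,0,0.4,0;36,0,0,0.4,0;36,0,0,0,0")

```text
time_s: 3.18
eef_pos: [399.1, 0.4, 21.3]
tool_rot: [3.141, -0.0, 1.293]
force: [-0.7, 0.5, -0.3]
width: 36.2
grasp_force: 0.0
```

Call:
nudge_tcp(deltas="36,0,0,0.2,0;36,0,0,0.2,0;36,0,0,0,0")

```text
time_s: 3.43
eef_pos: [399.0, 0.4, 19.2]
tool_rot: [-3.141, -0.0, 1.293]
force: [-0.0, 0.3, 0.3]
width: 35.8
grasp_force: 0.0
```

Call:
nudge_tcp(deltas="36,0,0,0.2,0;36,0,0,0.2,0;36,0,0,0,0")

```text
time_s: 3.68
eef_pos: [399.2, 0.4, 17.9]
tool_rot: [3.141, 0.0, 1.293]
force: [-5.4, 0.6, 22.6]
width: 35.8
grasp_force: 10.9
```

Call:
nudge_tcp(deltas="36,0,0,0.2,0;36,0,0,0,0")

```text
time_s: 3.85
eef_pos: [399.2, 0.4, 17.7]
tool_rot: [3.14, 0.0, 1.293]
force: [-11.8, 2.2, 53.6]
width: 35.9
grasp_force: 26.8
```

Touch at TCP z of about 18, so I'll grip with the TCP 35 mm above the bar's underside. That keeps the tips 3 mm clear of the rim when placing. Lifting and going to bar A.

In the tool's units: -40 mm is -8, -30 mm is -6.

Call:
nudge_tcp(deltas="70,0,0,-2,0;70,0,0,-5,0;70,0,0,-8,0;70,0,0,-6,0")

```text
time_s: 4.18
eef_pos: [398.7, 0.5, 123.3]
tool_rot: [-3.141, 0.0, 1.293]
force: [0.4, -0.6, 1.0]
width: 70.2
grasp_force: 0.0
```

```bash
python3 to.py 622.4 -147 80 1.29
```

```text
dx -80.5 dy 255.6 dz 43.3 turn 0.003 dist 268 pos [398.7   0.5 123.3] psi 1.293 q6 1.64 t 4.1833
```

Call:
nudge_tcp(deltas="70,-1.8,5.68,0,0;70,-1.8,5.68,0,0;70,-1.8,5.68,0,0;70,-1.8,5.68,0,0;70,-1.8,5.68,0,0;70,-1.8,5.68,0,0;70,-1.8,5.68,0,0;70,-1.8,5.68,0,0;70,-1.7,5.68,4,0;70,0,0,4,0;70,0,0,0,0")

```text
time_s: 5.1
eef_pos: [621.8, -147.3, 77.2]
tool_rot: [-3.136, -0.0, 1.292]
force: [-1.7, 0.4, 0.1]
width: 70.0
grasp_force: 0.0
```

```bash
python3 to.py 622.4 -147 35 1.29
```

```text
dx 0.5 dy 0.5 dz 42.2 turn 0.002 dist 1 pos [ 621.8 -147.3   77.2] psi 1.292 q6 1.49 t 5.1
```

In the tool's units: 20 mm is 4, 16 mm is 3.2.

Call:
nudge_tcp(deltas="70,0,0,4,0;70,0,0,3.2,0;70,0,0,1.2,0;70,0,0,0,0;70,0,0,0,0")

```text
time_s: 5.52
eef_pos: [622.7, -146.9, 40.2]
tool_rot: [3.141, 0.0, 1.293]
force: [-0.3, 0.4, 0.8]
width: 69.7
grasp_force: 0.0
```

```bash
python3 to.py 622.4 -147 35 1.29
```

```text
dx -0.1 dy -0.2 dz 5.2 turn 0.003 dist 0 pos [ 622.7 -146.9   40.2] psi 1.293 q6 1.49 t 5.5167
```

Call:
nudge_tcp(deltas="70,0,0,1,0;70,0,0,0,0;30,0,0,0,0;30,0,0,0,0;30,0,0,0,0;30,0,0,0,0;30,0,0,0,0;30,0,0,0,0", force=50)

```text
time_s: 6.18
eef_pos: [623.0, -147.2, 34.8]
tool_rot: [3.141, 0.0, 1.293]
force: [-2.1, 0.9, 5.2]
width: 34.7
grasp_force: 50.7
```

```bash
python3 to.py 576.2 294.4 35 1.48
```

```text
dx 411.8 dy -166.2 dz -0.2 turn -0.187 dist 444 pos [ 623.  -147.2   34.8] psi 1.293 q6 1.49 t 6.1833
```

Call:
nudge_tcp(deltas="30,0,0,-2,-0.25;30,0,0,-5,-0.35;30,0,0,-7,-0.3;30,0,0,-7,0;30,0,0,-2,0;30,0,0,0,0")

```text
time_s: 6.68
eef_pos: [624.0, -147.6, 152.1]
tool_rot: [3.137, 0.001, 1.473]
force: [0.0, 0.5, -2.7]
width: 34.7
grasp_force: 50.6
```

```bash
python3 to.py 576.2 294.4 140 1.48; python3 to.py 496.5 301.7 140 1.48
```

```text
dx 435.2 dy -90.9 dz 12.1 turn -0.007 dist 445 pos [ 624.  -147.6  152.1] psi 1.473 q6 1.31 t 6.6833
dx 434.6 dy -170.9 dz 12.1 turn -0.007 dist 467 pos [ 624.  -147.6  152.1] psi 1.473 q6 1.31 t 6.6833
```

Gripped (about 2.7 N weight). Carrying to well3.

Call:
nudge_tcp(deltas="30,3,-0.6,0,0;30,6,-1.2,0,0;30,7,-1.4,0,0;30,7,-1.4,0,0;30,7,-1.4,0,0;30,7,-1.4,0,0;30,7,-1.4,0,0;30,7,-1.4,0,0;30,7,-1.4,0,0;30,7,-1.4,0,0;30,7,-1.6,0,0;30,7,-1.6,0,0")

```text
time_s: 7.68
eef_pos: [579.0, 255.8, 147.1]
tool_rot: [-3.139, 0.001, 1.473]
force: [-0.4, -0.9, -2.3]
width: 34.7
grasp_force: 50.6
```

Call:
nudge_tcp(deltas="30,5,-1.4,0,0;30,3,-0.8,0,0;30,0,0,4,0;30,0,0,4,0;30,0,0,2,0;30,0,0,0,0")

```text
time_s: 8.18
eef_pos: [571.9, 294.0, 96.0]
tool_rot: [-3.137, 0.002, 1.473]
force: [-0.8, -0.6, -2.7]
width: 34.7
grasp_force: 50.4
```

```bash
python3 to.py 576.2 294.4 65 1.48
```

```text
dx 0.8 dy 4.2 dz 31.0 turn -0.007 dist 4 pos [571.9 294.   96. ] psi 1.473 q6 2.02 t 8.1833
```

In the tool's units: 8 mm is 1.6, 4 mm is 0.8, -0.007 rad is -0.035.

Call:
nudge_tcp(deltas="30,0.2,0.8,1.6,-0.035;30,0,0,1.6,0;30,0,0,0,0;30,0,0,0,0")

```text
time_s: 8.52
eef_pos: [577.9, 295.1, 83.2]
tool_rot: [-3.141, 0.0, 1.479]
force: [-0.1, -1.0, -2.4]
width: 34.9
grasp_force: 50.5
```

```bash
python3 to.py 576.2 294.4 59 1.48; python3 - <<'E'
from plant import bot
import cv2,numpy as np
for n in("scene","top"):
    c=bot.capture(n); np.savez(f"{n}1.npz",**{k:np.array(v) for k,v in c.items()})
    f=c["frame"]
    im=f[180:310,180:325] if n=="top" else f[140:255,280:435]
    cv2.imwrite(f"pics/{n}1.png",cv2.resize(im,(400,400),interpolation=cv2.INTER_CUBIC))
cv2.imwrite("pics/both1.png",np.hstack([cv2.imread("pics/top1.png"),cv2.imread("pics/scene1.png")]))
E
```

```text
dx -0.9 dy -1.6 dz 24.2 turn -0.001 dist 2 pos [577.9 295.1  83.2] psi 1.479 q6 2.01 t 8.5167
```

View pics/both1.png

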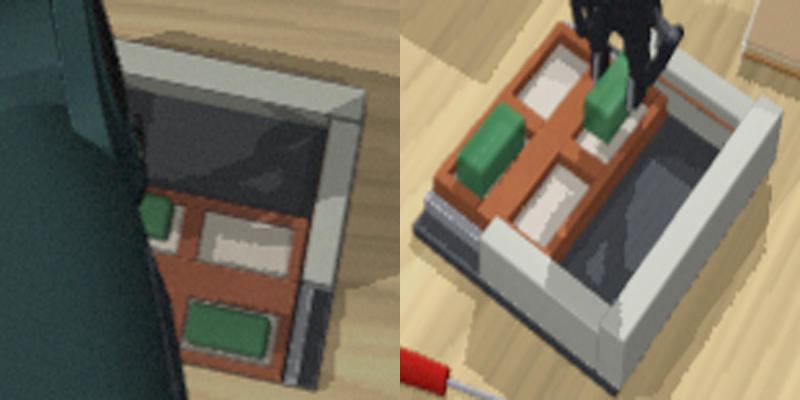

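The bar hangs over well3 and is aligned with it in both views. Lowering gently.

In the tool's units: 5 mm is 1, -1 mm is -0.2.

Call:
nudge_tcp(deltas="30,-0.2,-0.3,1.2,0;30,0,0,1.2,0;30,0,0,1,0;30,0,0,0,0")

```text
time_s: 8.95
eef_pos: [575.6, 294.3, 65.0]
tool_rot: [-3.14, 0.001, 1.48]
force: [-0.3, -0.4, -2.9]
width: 34.9
grasp_force: 50.5
```

```bash
python3 to.py 576.2 294.4 59 1.48
```

```text
dx 0.2 dy 0.6 dz 6.0 turn -0.000 dist 1 pos [575.6 294.3  65. ] psi 1.48 q6 2.01 t 8.95
```

Call:
nudge_tcp(deltas="30,0,0,0.4,0;30,0,0,0.2,0;30,0,0,0.2,0;30,0,0,0,0")

```text
time_s: 9.28
eef_pos: [576.3, 294.5, 62.2]
tool_rot: [-3.142, -0.0, 1.48]
force: [0.3, -0.1, -2.8]
width: 34.7
grasp_force: 50.5
```

```bash
python3 to.py 576.2 294.4 59 1.48
```

```text
dx -0.1 dy -0.0 dz 3.2 turn -0.000 dist 0 pos [576.3 294.5  62.2] psi 1.48 q6 2.01 t 9.2833
```

Call:
nudge_tcp(deltas="30,0,0,0.2,0;30,0,0,0.2,0;30,0,0,0.1,0;30,0,0,0,0")

```text
time_s: 9.62
eef_pos: [576.2, 294.5, 59.7]
tool_rot: [-3.141, 0.0, 1.48]
force: [-0.3, -1.0, -2.0]
width: 35.1
grasp_force: 50.5
```

Call:
nudge_tcp(deltas="30,0,0,0.1,0;30,0,0,0.1,0;30,0,0,0,0")

```text
time_s: 9.87
eef_pos: [576.3, 294.5, 58.9]
tool_rot: [3.141, 0.0, 1.48]
force: [0.3, 0.2, -1.3]
width: 34.6
grasp_force: 50.5
```

Call:
nudge_tcp(deltas="30,0,0,0.1,0;30,0,0,0,0")

```text
time_s: 10.03
eef_pos: [576.4, 294.5, 58.8]
tool_rot: [3.141, -0.0, 1.48]
force: [-1.5, -1.0, 6.1]
width: 34.8
grasp_force: 51.5
```

Call:
nudge_tcp(deltas="38,0,0,0,0;45,0,0,0,0;54,0,0,0,0;54,0,0,0,0;54,0,0,-0.8,0;54,0,0,-3,0;54,0,0,-5,0;54,0,0,-6,0;54,0,0,-3,0;54,0,0,0,0")

```text
time_s: 10.87
eef_pos: [577.7, 295.0, 151.2]
tool_rot: [3.137, -0.002, 1.48]
force: [1.0, 0.0, -0.0]
width: 54.1
grasp_force: 0.0
```

```bash
python3 to.py 627.8 -280.5 120 2.074
```

```text
dx -568.6 dy 102.2 dz 31.2 turn -0.594 dist 578 pos [577.7 295.  151.2] psi 1.48 q6 2.01 t 10.8667
```

Touched down at 58.8 and released. Now bar B.

Call:
nudge_tcp(deltas="70,-4,0.6,0,0;70,-7,1.2,0,0;70,-7.6,1.4,0,0;70,-7.6,1.4,0,0;70,-7.6,1.4,0,0;70,-7.6,1.4,0,0;70,-7.6,1.4,0,0;70,-7.6,1.4,0,0;70,-7.6,1.4,0,0;70,-7.6,1.4,0,0;70,-7.6,1.4,0,0;70,-7.6,1.4,0,0")

```text
time_s: 11.87
eef_pos: [615.0, -147.7, 146.8]
tool_rot: [-3.141, -0.0, 1.48]
force: [0.8, -0.2, 0.1]
width: 70.3
grasp_force: 0.0
```

Call:
nudge_tcp(deltas="70,-7.6,1.4,0,0;70,-7.6,1.4,0,0;70,-7.6,1.4,0,0;70,-4,0.6,0,0;70,0,0,2,-0.6;70,0,0,3,-0.6;70,0,0,3,-0.6;70,0,0,2,-0.6;70,0,0,1,-0.57;70,0,0,0,0;70,0,0,0,0")

```text
time_s: 12.78
eef_pos: [626.8, -281.4, 91.8]
tool_rot: [-3.141, -0.001, 2.07]
force: [0.2, -0.0, 0.6]
width: 69.8
grasp_force: 0.0
```

```bash
python3 to.py 627.8 -280.5 35 2.074
```

```text
dx 0.3 dy 1.2 dz 56.8 turn -0.004 dist 1 pos [ 626.8 -281.4   91.8] psi 2.07 q6 0.53 t 12.7833
```

In the tool's units: 20 mm is 4, 10 mm is 2.

Call:
nudge_tcp(deltas="70,0,0.2,4,0;70,0,0,4,0;70,0,0,2,0;70,0,0,1.2,0;70,0,0,0,0;70,0,0,0,0")

```text
time_s: 13.28
eef_pos: [628.2, -281.1, 36.9]
tool_rot: [3.141, 0.0, 2.073]
force: [0.0, 0.4, -0.2]
width: 70.2
grasp_force: 0.0
```

```bash
python3 to.py 627.8 -280.5 35 2.074
```

```text
dx 0.8 dy -0.1 dz 1.9 turn -0.001 dist 1 pos [ 628.2 -281.1   36.9] psi 2.073 q6 0.53 t 13.2833
```

In the tool's units: 2 mm is 0.4, 1 mm is 0.2.

Call:
nudge_tcp(deltas="70,0.2,0,0.4,0;70,0,0,0,0;30,0,0,0,0;30,0,0,0,0;30,0,0,0,0;30,0,0,0,0;30,0,0,0,0;30,0,0,0,0", force=50)

```text
time_s: 13.95
eef_pos: [627.7, -280.2, 34.8]
tool_rot: [3.141, 0.001, 2.074]
force: [-1.0, 0.9, 5.8]
width: 34.9
grasp_force: 51.2
```

Call:
nudge_tcp(deltas="30,0,0,-2,0;30,0,0,-4,0.5;30,0,0,-6,0.6;30,0,0,-6,0.6;30,0,0,-4,0.6;30,0,0,-1,0.6;30,0,0,0,0.07;30,0,0,0,0")

```text
time_s: 14.62
eef_pos: [627.4, -280.1, 149.3]
tool_rot: [-3.141, -0.0, 1.482]
force: [0.6, 0.2, -2.9]
width: 35.1
grasp_force: 50.5
```

```bash
python3 to.py 566.0 182.9 100 1.48
```

```text
dx 455.7 dy -102.1 dz 49.3 turn 0.002 dist 467 pos [ 627.4 -280.1  149.3] psi 1.482 q6 1.12 t 14.6167
```

Call:
nudge_tcp(deltas="30,3.2,-0.8,0,0;30,6,-1.4,0,0;30,7,-1.6,0,0;30,7,-1.6,0,0;30,7,-1.6,0,0;30,7,-1.6,0,0;30,7,-1.6,0,0;30,7,-1.6,0,0;30,7,-1.6,0,0;30,7,-1.6,0,0;30,7,-1.6,0,0;30,7,-1.6,0,0")

```text
time_s: 15.62
eef_pos: [571.7, 124.1, 148.3]
tool_rot: [-3.14, 0.0, 1.484]
force: [-0.0, 0.3, -2.6]
width: 34.6
grasp_force: 50.4
```

Call:
nudge_tcp(deltas="30,7,-1.4,0,0;30,3.4,-0.6,0,0;30,1.6,-0.2,2,0;30,0,0,4,0;30,0,0,4,0;30,0,0,2,0;30,0,0,0,0;30,0,0,0,0")

```text
time_s: 16.28
eef_pos: [567.0, 182.7, 88.8]
tool_rot: [-3.14, 0.0, 1.48]
force: [-0.3, -0.1, -2.8]
width: 34.7
grasp_force: 50.4
```

```bash
python3 to.py 566 182.9 65 1.48
```

```text
dx 0.1 dy -1.1 dz 23.8 turn 0.000 dist 1 pos [567.  182.7  88.8] psi 1.48 q6 1.84 t 16.2833
```

Call:
nudge_tcp(deltas="30,0,-0.2,1.2,0;30,0,0,1.2,0;30,0,0,1.2,0;30,0,0,1,0;30,0,0,0,0;30,0,0,0,0")

```text
time_s: 16.78
eef_pos: [566.2, 183.3, 66.1]
tool_rot: [-3.141, 0.0, 1.48]
force: [-0.4, -0.1, -2.6]
width: 35.0
grasp_force: 50.5
```

```bash
python3 to.py 566 182.9 59 1.48
```

```text
dx -0.4 dy -0.2 dz 7.1 turn -0.000 dist 0 pos [566.2 183.3  66.1] psi 1.48 q6 1.84 t 16.7833
```

Call:
nudge_tcp(deltas="30,0,0,0.4,0;30,0,0,0.2,0;30,0,0,0.2,0;30,0,0,0,0")

```text
time_s: 17.12
eef_pos: [566.3, 183.3, 62.2]
tool_rot: [-3.141, 0.0, 1.48]
force: [-0.0, -0.2, -2.1]
width: 34.8
grasp_force: 50.5
```

```bash
python3 to.py 566 182.9 59 1.48
```

```text
dx -0.5 dy -0.3 dz 3.2 turn -0.000 dist 1 pos [566.3 183.3  62.2] psi 1.48 q6 1.84 t 17.1167
```

Call:
nudge_tcp(deltas="30,0,0,0.2,0;30,0,0,0.2,0;30,0,0,0.1,0;30,0,0,0.1,0;30,0,0,0,0")

```text
time_s: 17.53
eef_pos: [566.3, 183.3, 59.1]
tool_rot: [-3.141, 0.0, 1.48]
force: [-0.8, -0.1, -1.8]
width: 35.2
grasp_force: 50.5
```

Call:
nudge_tcp(deltas="30,0,0,0.1,0;30,0,0,0,0")

```text
time_s: 17.7
eef_pos: [566.4, 183.3, 58.8]
tool_rot: [3.142, 0.0, 1.48]
force: [-0.4, -0.5, -2.6]
width: 35.3
grasp_force: 50.6
```

In the tool's units: 0.5 mm is 0.1.

Call:
nudge_tcp(deltas="30,0,0,0.1,0;30,0,0,0,0")

```text
time_s: 17.87
eef_pos: [566.6, 183.3, 58.8]
tool_rot: [3.141, -0.0, 1.48]
force: [-1.7, -1.5, 5.1]
width: 34.9
grasp_force: 51.4
```

Call:
nudge_tcp(deltas="38,0,0,0,0;45,0,0,0,0;54,0,0,0,0;54,0,0,0,0;54,0,0,-0.8,0;54,0,0,-3,0;54,0,0,-5,0;54,0,0,-6,0;54,0,0,-3,0;54,0,0,0,0")

```text
time_s: 18.7
eef_pos: [567.9, 183.6, 151.0]
tool_rot: [3.136, -0.001, 1.48]
force: [0.1, 0.3, 0.4]
width: 54.1
grasp_force: 0.0
```

```bash
python3 to.py 479.3 -260.1 90 0.288
```

```text
dx -450.0 dy -47.9 dz 61.0 turn 1.192 dist 453 pos [567.9 183.6 151. ] psi 1.48 q6 1.84 t 18.7
```

Call:
nudge_tcp(deltas="70,-4,-0.4,0,0;70,-7,-0.8,0,0;70,-7.6,-0.8,0,0;70,-7.6,-0.8,0,0;70,-7.6,-0.8,0,0;70,-7.6,-0.8,0,0;70,-7.6,-0.8,0,0;70,-7.6,-0.8,0,0;70,-7.6,-0.8,0,0;70,-7.6,-0.8,0,0;70,-7.6,-0.8,0,0;70,-7.6,-0.8,0,0")

```text
time_s: 19.7
eef_pos: [480.1, -247.4, 146.9]
tool_rot: [-3.141, -0.0, 1.48]
force: [1.5, 0.9, -0.2]
width: 69.7
grasp_force: 0.0
```

Call:
nudge_tcp(deltas="70,-3,-0.8,0,0.6;70,0,0,0,0.6;70,0,0,1,0.6;70,0,0,1,0.6;70,0,0,2,0.6;70,0,0,2,0.6;70,0,0,2,0.6;70,0,0,2,0.6;70,0,0,1,0.6;70,0,0,1,0.56;70,0,0,0,0;70,0,0,0,0")

```text
time_s: 20.7
eef_pos: [475.4, -260.1, 86.9]
tool_rot: [-3.141, 0.001, 0.291]
force: [-0.2, 0.9, 0.4]
width: 70.1
grasp_force: 0.0
```

```bash
python3 to.py 479.3 -260.1 35 .288
```

```text
dx 3.7 dy 1.2 dz 51.9 turn 0.003 dist 4 pos [ 475.4 -260.1   86.9] psi 0.291 q6 2.2 t 20.7
```

In the tool's units: 20 mm is 4, 15 mm is 3.

Call:
nudge_tcp(deltas="70,0.7,0.2,3,0;70,0,0,4,0;70,0,0,2,0;70,0,0,1.2,0;70,0,0,0,0;70,0,0,0,0")

```text
time_s: 21.2
eef_pos: [479.4, -260.3, 36.6]
tool_rot: [3.142, 0.0, 0.289]
force: [0.1, -0.1, 1.3]
width: 70.3
grasp_force: 0.0
```

```bash
python3 to.py 479.3 -260.1 35 .288
```

```text
dx -0.0 dy -0.2 dz 1.6 turn 0.001 dist 0 pos [ 479.4 -260.3   36.6] psi 0.289 q6 2.21 t 21.2
```

Call:
nudge_tcp(deltas="70,0,0,0.3,0;70,0,0,0,0;30,0,0,0,0;30,0,0,0,0;30,0,0,0,0;30,0,0,0,0;30,0,0,0,0;30,0,0,0,0", force=50)

```text
time_s: 21.87
eef_pos: [479.5, -260.3, 35.3]
tool_rot: [3.141, -0.0, 0.288]
force: [-1.4, 0.2, 7.3]
width: 34.8
grasp_force: 50.8
```

Call:
nudge_tcp(deltas="30,0,0,-2,0;30,0,0,-4,-0.5;30,0,0,-6,-0.6;30,0,0,-6,-0.6;30,0,0,-4,-0.6;30,0,0,-1,-0.6;30,0,0,0,-0.6;30,0,0,0,-0.6;30,0,0,0,-0.6;30,0,0,0,-0.6;30,0,0,0,-0.6;30,0,0,0,0")

```text
time_s: 22.87
eef_pos: [479.2, -260.1, 150.3]
tool_rot: [-3.142, -0.0, 1.474]
force: [0.1, 0.9, -3.0]
width: 34.7
grasp_force: 50.6
```

```bash
python3 to.py 496.5 301.7 100 1.48
```

```text
dx 560.8 dy -37.2 dz 50.3 turn -0.006 dist 562 pos [ 479.2 -260.1  150.3] psi 1.474 q6 1.02 t 22.8667
```

In the tool's units: 36 mm is 7.2, 30 mm is 6.

Call:
nudge_tcp(deltas="30,3.6,-0.2,0,0;30,6,-0.4,0,0;30,7.2,-0.48,0,0;30,7.2,-0.48,0,0;30,7.2,-0.48,0,0;30,7.2,-0.48,0,0;30,7.2,-0.48,0,0;30,7.2,-0.48,0,0;30,7.2,-0.48,0,0;30,7.2,-0.48,0,0;30,7.2,-0.48,0,0;30,7.2,-0.48,0,0")

```text
time_s: 23.87
eef_pos: [494.0, 150.2, 150.3]
tool_rot: [3.141, -0.0, 1.463]
force: [0.3, -0.1, -2.3]
width: 34.8
grasp_force: 50.7
```

Call:
nudge_tcp(deltas="30,7.2,-0.48,0,0;30,7.2,-0.48,0,0;30,7.2,-0.48,0,0;30,5.2,-0.4,0,0;30,3.6,-0.2,2,-0.03;30,0,0,4,0;30,0,0,4,0;30,0,0,2,0;30,0,0,0,0;30,0,0,0,0")

```text
time_s: 24.7
eef_pos: [499.8, 300.4, 90.1]
tool_rot: [-3.141, 0.0, 1.472]
force: [-0.2, 0.3, -2.4]
width: 34.8
grasp_force: 50.6
```

```bash
python3 to.py 496.5 301.7 65 1.48
```

```text
dx 1.0 dy -3.4 dz 25.1 turn -0.008 dist 4 pos [499.8 300.4  90.1] psi 1.472 q6 2.07 t 24.7
```

In the tool's units: 8 mm is 1.6, 5 mm is 1, -0.008 rad is -0.04.

Call:
nudge_tcp(deltas="30,0.2,-0.66,0.4,-0.04;30,0,0,1.6,0;30,0,0,1.6,0;30,0,0,1,0;30,0,0,0,0;30,0,0,0,0")

```text
time_s: 25.2
eef_pos: [496.5, 301.8, 66.4]
tool_rot: [-3.141, 0.0, 1.482]
force: [-0.9, -0.5, -3.6]
width: 35.2
grasp_force: 50.7
```

```bash
python3 to.py 496.5 301.7 59 1.48
```

```text
dx -0.1 dy -0.0 dz 7.4 turn 0.002 dist 0 pos [496.5 301.8  66.4] psi 1.482 q6 2.07 t 25.2
```

Call:
nudge_tcp(deltas="30,0,0,0.4,0;30,0,0,0.2,0;30,0,0,0.2,0;30,0,0,0,0")

```text
time_s: 25.53
eef_pos: [496.7, 301.9, 62.7]
tool_rot: [-3.142, 0.0, 1.482]
force: [-0.2, -0.1, -3.3]
width: 34.7
grasp_force: 50.7
```

```bash
python3 to.py 496.5 301.7 59 1.48
```

```text
dx -0.3 dy -0.2 dz 3.7 turn 0.002 dist 0 pos [496.7 301.9  62.7] psi 1.482 q6 2.07 t 25.5333
```

In the tool's units: 1 mm is 0.2, 0.5 mm is 0.1.

Call:
nudge_tcp(deltas="30,0,0,0.2,0;30,0,0,0.2,0;30,0,0,0.1,0;30,0,0,0.1,0;30,0,0,0,0")

```text
time_s: 25.95
eef_pos: [496.6, 301.9, 59.7]
tool_rot: [-3.141, 0.0, 1.482]
force: [-0.1, -0.5, -2.7]
width: 34.6
grasp_force: 50.7
```

Call:
nudge_tcp(deltas="30,0,0,0.1,0;30,0,0,0,0")

```text
time_s: 26.12
eef_pos: [496.7, 302.0, 59.3]
tool_rot: [3.142, -0.0, 1.482]
force: [-0.1, 0.1, -2.5]
width: 34.9
grasp_force: 50.7
```

Call:
nudge_tcp(deltas="30,0,0,0.1,0;30,0,0,0,0")

```text
time_s: 26.28
eef_pos: [496.8, 302.0, 59.3]
tool_rot: [3.141, -0.0, 1.482]
force: [-2.1, -1.3, 5.4]
width: 34.9
grasp_force: 51.6
```

Released next. Then I'll move in front of the carriage with the fingers shut.

In the tool's units: -15 mm is -3, -30 mm is -6.

Call:
nudge_tcp(deltas="38,0,0,0,0;45,0,0,0,0;54,0,0,0,0;54,0,0,0,0;54,0,0,-0.8,0;54,0,0,-3,0;54,0,0,-5,0;54,0,0,-6,0;54,0,0,-2,0;54,0,0,0,0")

```text
time_s: 27.12
eef_pos: [497.9, 302.5, 145.6]
tool_rot: [3.138, -0.002, 1.482]
force: [1.3, 0.9, -0.4]
width: 54.1
grasp_force: 0.0
```

```bash
python3 to.py 404 253.9 38 1.48
```

```text
dx -56.8 dy -89.3 dz 107.6 turn 0.002 dist 106 pos [497.9 302.5 145.6] psi 1.482 q6 2.07 t 27.1167
```

Call:
nudge_tcp(deltas="20,-2.8,-4.4,0,0;0,-2.8,-4.4,0,0;0,-2.8,-4.4,0,0;0,-2.9,-4.4,0,0;0,0,0,4,0;0,0,0,4,0;0,0,0,4,0;0,0,0,4,0;0,0,0,2,0;0,0,0,0,0;0,0,0,0,0", force=20)

```text
time_s: 28.03
eef_pos: [403.5, 253.3, 52.3]
tool_rot: [-3.14, 0.001, 1.482]
force: [0.2, 0.2, 0.1]
width: 0.0
grasp_force: 0.0
```

```bash
python3 to.py 407.8 253.6 38 1.48; python3 - <<'E'
from plant import bot
import cv2,numpy as np
for n in("scene","top"):
    c=bot.capture(n); np.savez(f"{n}2.npz",**{k:np.array(v) for k,v in c.items()})
    f=c["frame"]
    im=f[180:310,180:325] if n=="top" else f[130:245,270:425]
    cv2.imwrite(f"pics/{n}2.png",cv2.resize(im,(400,400),interpolation=cv2.INTER_CUBIC))
cv2.imwrite("pics/both2.png",np.hstack([cv2.imread("pics/top2.png"),cv2.imread("pics/scene2.png")]))
E
```

```text
dx 0.7 dy 4.3 dz 14.3 turn 0.002 dist 4 pos [403.5 253.3  52.3] psi 1.482 q6 2.05 t 28.0333
```

View pics/both2.png

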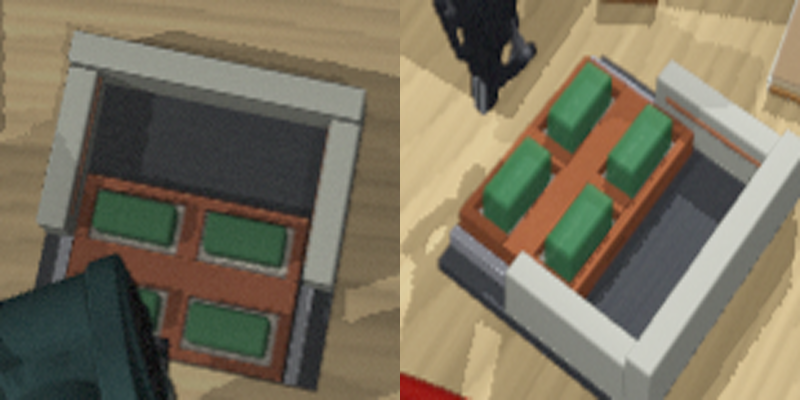

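All four wells hold a full bar, lying flat. Lowering and pushing slowly.

The manual's scale: shifts go in units of 5 mm and turns go in units of 0.2 rad. Converting my numbers, 10 mm is 2, 5 mm is 1.

Call:
nudge_tcp(deltas="0,0.14,0.8,2,0;0,0,1,1,0;0,0,1,0,0;0,0,1,0,0;0,0,0.8,0,0;0,0,0.6,0,0;0,0,0.6,0,0;0,0,0.6,0,0;0,0,0,0,0")

```text
time_s: 28.88
eef_pos: [436.6, 251.4, 37.9]
tool_rot: [3.141, -0.0, 1.482]
force: [0.0, -0.7, -0.7]
width: 0.1
grasp_force: 0.0
```

Call:
nudge_tcp(deltas="0,0,0.6,0,0;0,0,0.6,0,0;0,0,0.6,0,0;0,0,0.6,0,0;0,0,0.6,0,0;0,0,0.6,0,0")

```text
time_s: 29.38
eef_pos: [453.9, 249.7, 37.7]
tool_rot: [-3.141, 0.0, 1.482]
force: [-3.4, 0.2, 2.5]
width: 0.3
grasp_force: 1.8
```

```bash
python3 to.py 532.5 242.1 37 1.482
```

```text
dx -0.5 dy 79.0 dz 0.7 turn -0.000 dist 79 pos [453.9 249.7  37.7] psi 1.482 q6 2.01 t 29.3833
```

Call:
nudge_tcp(deltas="0,0,0.8,0,0;0,0,1,0,0;0,0,1.2,0,0;0,0,1.2,0,0;0,0,1.2,0,0;0,0,1.2,0,0;0,0,1.2,0,0;0,0,1.2,0,0;0,0,1.2,0,0;0,0,1,0,0;0,0,0.8,0,0;0,0,0.6,0,0")

```text
time_s: 30.38
eef_pos: [517.2, 244.1, 37.7]
tool_rot: [3.142, 0.0, 1.482]
force: [-3.9, -3.1, -1.5]
width: -0.4
grasp_force: 1.7
```

Call:
nudge_tcp(deltas="0,0,0.6,0,0;0,0,0.6,0,0;0,0,0.4,0,0;0,0,0.4,0,0;0,0,0.2,0,0;0,0,0,0,0")

```text
time_s: 30.88
eef_pos: [528.0, 243.3, 37.9]
tool_rot: [3.141, -0.0, 1.482]
force: [-1.2, -0.2, -1.2]
width: -0.0
grasp_force: 0.6
```

Call:
nudge_tcp(deltas="0,0,0.4,0,0;0,0,0.4,0,0;0,0,0.3,0,0;0,0,0.2,0,0;0,0,0,0,0")

```text
time_s: 31.3
eef_pos: [532.7, 242.8, 37.8]
tool_rot: [-3.139, -0.0, 1.482]
force: [-13.3, 0.7, 7.4]
width: -0.2
grasp_force: 6.6
```

Call:
nudge_tcp(deltas="0,0,0.4,0,0;0,0,0.3,0,0;0,0,0.2,0,0;0,0,0,0,0")

```text
time_s: 31.63
eef_pos: [533.1, 242.7, 37.6]
tool_rot: [-3.132, -0.001, 1.483]
force: [-37.0, 5.1, 26.9]
width: 0.1
grasp_force: 18.8
```

It met a hard stop at about 533, matching the predicted 532.5. Backing off, lifting clear and looking.

In the tool's units: -35 mm is -7, -30 mm is -6.

Call:
nudge_tcp(deltas="0,0,-1,0,0;0,0,-3,0,0;0,0,-5,0,0;0,0,-6,0,0;0,0,-6,-2,0;0,0,-6,-6,0;0,0,0,-7,0;0,0,0,-7,0;0,-6,0,0,0;0,-6,0,0,0;0,-6,0,0,0;0,0,0,0,0")

```text
time_s: 32.63
eef_pos: [396.8, 161.4, 147.9]
tool_rot: [3.14, 0.001, 1.479]
force: [0.1, 0.1, -0.1]
width: -0.1
grasp_force: 0.0
```

```bash
python3 - <<'E'
from plant import bot
import cv2,numpy as np
from h import *
for n in("scene","top"):
    c=bot.capture(n); np.savez(f"{n}3.npz",**{k:np.array(v) for k,v in c.items()})
    f=c["frame"]
    im=f[180:310,180:325] if n=="top" else f[130:245,280:435]
    cv2.imwrite(f"pics/{n}3.png",cv2.resize(im,(400,400),interpolation=cv2.INTER_CUBIC))
cv2.imwrite("pics/both3.png",np.hstack([cv2.imread("pics/top3.png"),cv2.imread("pics/scene3.png")]))
t,s=cam("top",3),cam("scene",3);p=np.load("car.npy")
c,q=np.cos(p[2]),np.sin(p[2])
for x,y in((-40,-56),(-40,56),(40,-56),(40,56)):
    X=x+90;a,b=fit([t,s],[X*c-y*q+p[0],X*q+y*c+p[1],1.48,24]);d=a[:2]-p[:2]
    print("in carriage",(d@[c,q]-90-x).round(1),(d@[-q,c]-y).round(1),a[2:].round(2),round(b))
E
```

```text
in carriage -1.5 2.0 [ 1.51 22.6 ] 324
in carriage 0.0 0.3 [ 1.51 23.89] 307
in carriage 0.4 0.2 [ 1.51 25.59] 367
in carriage 0.2 0.6 [ 1.49 23.46] 318
```

View pics/both3.png

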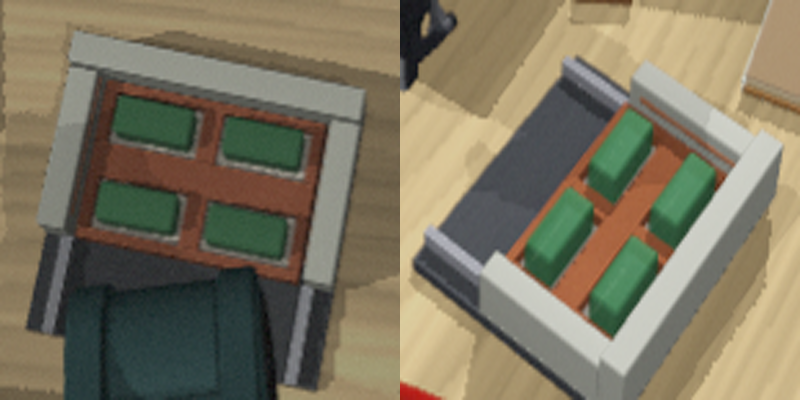

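The carriage is home against the back wall and all four bars lie flat in their wells. They sit about 90 mm from where they started and within 2 mm of the well centres. The robot is clear.

```bash
python3 -c "
from plant import bot
print(bot.finish_job())"
```

```text
the job is handed in; nothing more can be done
None
```

The mould is loaded with one full bar lying flat in each of its four wells, and the carriage is pushed fully home against its stop; the job was handed in at about 33 s of the 72 s allowed.

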